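Tilt a flanged bracket out of its slotted bin and clamp it in the drilling jig

ROBOT

A 7-joint arm with a two-finger parallel gripper is mounted at the origin on the work surface. World frame = base frame: x ahead of the robot, y to its left, z up, the work surface at z = 0. Lengths are in m, angles in rad, forces in N, time in s.
With the tool pointing down it reaches from about 0.35 to 0.9 m from the base axis. Payload 8.1 kg.
Tool frame: the origin (TCP) lies at the very end of the fingers, on their centre line; the grasp point (between the pads) lies 19 mm behind it (r.grasp_offset is the distance from the TCP to the grasp point, in m); z points along the fingers, y is the line along which they close (so a half turn about z gives the same grasp; the last joint's range is limited). The gripper opens to 85 mm and grips with 20 to 120 N. Pads are 22 mm wide; open, the fingers measure 114 mm over their backs; the gripper's body (76 mm by 85 mm) begins 54 mm behind the grasp point. The pads swing forward as they close: fully open they stand 13 mm farther back than shut.
Start: joints at [-1.359, 0.434, 0.025, 1.573, -0.012, 1.134, -0.075], TCP at [0.194, 0.594, 0.231] pointing down, gripper open.
Joint ranges: [-2.62, 2.62], [-0.44, 2.09], [-1.27, 1.32], [0.08, 2.57], [-1.32, 4.46], [0.12, 2], [-2.74, 2.74]. Speed limits (rad/s): [2.22, 2.22, 3.01, 3.01, 3.14, 3.14, 3.14].

INTERFACE

Orientations are given as a rotation vector (axis times angle).
In Python, from bench import monitor, grab_frame, calibration, close_job, nets, r gives the robot as it stands.
- The arm moves only by the shell command python3 -m handwheel 'ROWS' [OPENING] [FORCE]. ROWS is JSON, a list of rows, each a list of 2 entries, a list of its own where there are three numbers: the shift along the world's x, y, z in cm, then the turn about the world's z in degrees. In form: [[[tx, ty, tz], spin], ...]. A call has 1 to 5 rows; each row shifts and turns the commanded pose from where the row before left it; what a row does not reach is not made up. A row lasts 1/10 s, in which the tool goes at most 50 mm and 8.59 degrees, less where a joint would pass 70% of its speed; a pose out of reach is approached as far as the arm can. A call is refused whole if a number of a shift passes 5 or a number of a turn 8.59, either way. A call with a gripper value outside its range is refused whole. OPENING is the finger opening in cm, from 0 to 8.54, set as the call begins (- or left out, the last holds). The fingers move at their own pace and stop on an object; FORCE is the grip in N (left out, the last holds). Time passes only in rows, so rows that do not move let the fingers close. It gives the time, the measured TCP pose, the force, the opening and the grip force at its end, in the units of the state.
- monitor.sense(): the state, without advancing time (a new reading comes with each control period).
- grab_frame(name): name is "scene" or "top" or "wrist"; returns the picture (420x560x3 uint8, red, green, blue); there is no depth.
- calibration(name): a dict with "fovy" (degrees; the focal length in pixels is half the picture's height over the tangent of half this angle, whatever the lens; pixels are square), "cx", "cy" (the principal point, pixels), "camera_from_world" (4x4, takes a point from world to camera coordinates); the wrist camera has in their place "mount" (4x4, takes a point from camera to tool coordinates, whose origin is the TCP and whose axes are the flange's). Camera axes: x right, y down, z forward; pixel columns grow to the right and rows downward; lengths in m; the calibration is good to about 2 mm. The wrist camera is an equidistant fisheye: a pixel r from the principal point sees the ray r / f radians off the axis. A picture is of the moment at which its call begins: read the wrist's pose just before it. calibration takes no time and is no camera call.
- close_job(): hands the job in; it is judged then, once.
Trained networks look in the newest picture that a camera, given by its name, has taken for a name from the list of things; names that differ only in an ending like _2 or _b are one class to them, and where a whole thing is asked for, a point or a joint stands for the part that bears it (a point fixed in the world has none). Each returns a list of dicts, best first, with "conf" (0 to 1); they miss things now and then, are a little off and sometimes report something else, mostly with a low value. They report only what shows in the picture. A call takes as long as a camera call.
- nets.recognise(camera, label): "location" ([column, row] in pixels, amid what is visible of it).
- nets.silhouettes(camera, label): "region" (420x560 bool, what is visible of it) and "location" ([column, row] in pixels, amid what is visible of it).
- nets.tip_of(camera, label): "location" ([column, row] in pixels: a listed point, or the origin of a listed thing).
The state is a dict: "t": time; "joint_positions": joint angles; "qd": joint speeds; "effort": joint torques, N m; "position": TCP position; "tcp_rot": TCP orientation; "contact_force": force on the tool from outside, world axes, zero at the start; "torque": the same for the moment, N m; "width": finger opening in m; "grasp_force": force on a finger pad.
Only numpy, scipy, OpenCV 4.12 (cv2) and the standard library are available. Lean on these libraries where they do the work, as an engineer would, in place of code of your own. Each camera call takes 0.05 s, during which the arm holds its last target. There are 200 camera calls.

TASK

The aluminium bracket pokes out of the slot in the green bin; its turned-up end is too tall to come straight through, so draw it out until that end is near the wall, then tilt it out. Lay it flat, turned-up end pointing up, across both rests of the drilling jig, about centred, then slide the yellow jaw up until it holds the bracket square against the yellow fence posts, and let go. Leave the red can, the tool holder and the steel plate where they are.

Things in the scene. Friction and masses are not known exactly. Their poses are not given: they have to be found in the camera images.
- bracket: Loose aluminium flat bar, 220 long x 24 wide x 8 thick (mm), 0.1-0.2 kg, one end turned up. Origin: centre of its underside; x along it to the turned-up end, z up from its top face. Starts level in the bin, plain end outside the slot, turned-up end inside, its x within 0.02 rad of bin x.
- flange (a point): Middle of the top edge of the bracket's turned-up end (bracket frame x +107, y 0, z +26 mm). That end is a full-width upright flange, x = +104 to +110, rising to 26 mm above the underside, 18 mm above the top face.
- nose (a point): Centre of the bracket's plain end face (bracket frame x -110, y 0, z +4 mm). The last 30 mm there are painted blue. At the start it stands 76 to 96 mm outside the slotted wall.
- bin: Fixed green bin 170 (x) x 68 (y) x 124 (z) mm, clear fixed cover, closed but for one slot. Origin: centre of its underside, z up; -x points out through the slotted wall. Cavity x = -81 to +81, y = -30 to +30, cover's underside z = 120. A ledge, top z = 85, x = +19 to +81, carries the bracket's inner end; before it (x = -81 to +19) an empty well down to z = 20.
- slot (a point): Middle of the slot's sill, mid-thickness of the wall (bin frame x -83, y 0, z +85 mm). The wall is 4 mm thick (x = -85 to -81). The slot is a closed rectangular window, 36 mm wide (y = -18 to +18), 22 mm high (z = 85 to 107).
- jig: Fixed drilling jig. Origin on the table, z up; base plate x = -97.5 to +37.5, y = -75 to +75, top z = 10 mm. Two rests, each 20 mm wide, at y = -45 and +45, flat tops at z = 40 from x = -37 to +12. Behind each a yellow fence post, face at x = +12, top z = 54. Nothing stands above the base plate beyond |y| = 55.
- jig_seat (a point): Where the centre of the bracket's underside belongs: jig frame x 0, y 0, z +40 mm. The clamped bracket lies along the jig's y axis, either way round.
- jaw (a joint): Travel (m) of the yellow jaw towards the fence (jig +x). At 0 its face is at jig x = -57 mm; at 0.045 it touches a 24 mm wide bracket standing against the fence; limit 0.055. About 2.5 N friction; stays where left. The block is 30 (x) x 36 (y) mm, z = 12 to 45, between the rests.
- jaw_knob (a point): On the axis of the jaw's black upright square knob (16 x 16 mm, from z = 45 to 87 mm above the table), at z = 74 mm; 15 mm behind the jaw's face. Moves with the jaw; pinch or push it.
- can: Bystander: red open can, 74 mm diameter, 85 mm tall; origin at centre of its underside.
- holder: Bystander: dark round tool holder, 52 mm diameter, with an upright drill, 100 mm tall in all; origin at centre of its underside.
- plate: Bystander: dark steel plate 100 x 100 x 12 mm with a hole; origin at centre of its underside.

How it is judged:
On the way, in this order (a step that is already met when the one before it is completed fails the run):
1. the bracket is wholly out of the bin, through the slot (x of flange in the frame of bin below -0.095 m), for 0.1 s.
2. the bracket lies on both rests of the jig, in front of the fence (z of bracket in the frame of jig between 0.037 and 0.0435 m and x of bracket in the frame of jig between -0.035 and 0.004 m and angle between bracket's own z axis and vertical below 0.06 rad and contact force between bracket and the fingers below 0.1 N and contact force between bracket and jig above 0.3 N), for 0.1 s.
At the end, for the whole second after the job is handed in: The bracket is at rest flat on both rests, turned-up end up, centre within 30 mm of the jig's middle lengthwise and within 3 mm of home against the fence, square within 0.05 rad; the jaw is slid up to within 2.5 mm of it (joint above 0.0425); all released (x of bracket in the frame of jig between -0.003 and 0.003 m and y of bracket in the frame of jig between -0.03 and 0.03 m and z of bracket in the frame of jig between 0.037 and 0.043 m and angle between the x axis of bracket and the y axis of jig, either way round below 0.05 rad and angle between bracket's own z axis and vertical below 0.06 rad and value of joint jaw above 0.0425 m and linear speed of bracket below 0.01 m/s and velocity of joint jaw below 0.005 m/s); the robot touches nothing.
It fails at once if a bystander was moved (distance of any of can, holder, plate from where it was at the start of the episode above 0.03 m).
It also fails if it takes over 54 s, if anything falls off the work surface, if the arm or the gripper's body presses on something with over 40 N, if the wrist force passes 120 N, or if a joint passes its speed limit or range.

## Working session

There is one attempt and no reset: what is moved stays moved. The work goes in short steps, Python scripts to look and compute and a shell command to move; the robot and the scene stay as the last step left them, time stands still between calls to the robot, and variables do not carry over. Pictures are saved under pics/ and viewed, at most 10 in all, crops included, and the job is handed in when it is done.

```bash
mkdir -p pics; ls
cat > h.py <<'E'
import numpy as np, cv2
from bench import monitor, grab_frame, calibration, close_job, nets, r
from scipy.spatial.transform import Rotation as R
def ray(cam,px,st=None):
    c=calibration(cam); f=210/np.tan(np.radians(c['fovy'])/2)
    d=(np.array(px,float)-[c['cx'],c['cy']])/f
    if cam=='wrist':
        st=st or monitor.sense(); th=np.hypot(*d); v=np.r_[d/th*np.sin(th) if th>0 else d,np.cos(th)]
        T=np.eye(4);T[:3,:3]=R.from_rotvec(st['tcp_rot']).as_matrix();T[:3,3]=st['position'];T=T@np.array(c['mount'])
    else:
        v=np.r_[d,1];T=np.linalg.inv(np.array(c['camera_from_world']))
    return T[:3,3],T[:3,:3]@v
def at_z(cam,px,z,st=None):
    o,v=ray(cam,px,st); return (o+v*(z-o[2])/v[2]).round(4)
def tri(*cps):
    A=np.zeros((3,3));b=np.zeros(3)
    for cam,px in cps:
        o,v=ray(cam,px);v=v/np.linalg.norm(v);P=np.eye(3)-np.outer(v,v);A+=P;b+=P@o
    return np.linalg.solve(A,b).round(4)
def proj(cam,p,st=None):
    c=calibration(cam); f=210/np.tan(np.radians(c['fovy'])/2)
    if cam=='wrist':
        st=st or monitor.sense();T=np.eye(4);T[:3,:3]=R.from_rotvec(st['tcp_rot']).as_matrix();T[:3,3]=st['position'];T=np.linalg.inv(T@np.array(c['mount']))
    else: T=np.array(c['camera_from_world'])
    q=T[:3,:3]@p+T[:3,3]
    if cam=='wrist':
        rr=np.hypot(q[0],q[1]);u=q[:2]/rr*np.arctan2(rr,q[2])
    else:u=q[:2]/q[2]
    return (u*f+[c['cx'],c['cy']]).round(1)
def save(cam,name): 
    im=grab_frame(cam); cv2.imwrite('pics/'+name,im[:,:,::-1]); return im
E
python3 - <<'E'
from h import *
s=monitor.sense();print({k:np.round(v,3) for k,v in s.items()})
for c in('scene','top'):
    save(c,c+'0.png'); 
    print(c, np.linalg.inv(np.array(calibration(c)['camera_from_world'])).round(3).tolist(),calibration(c)['fovy'])
    for l in('slot','nose','flange','jig','jig_seat','jaw_knob','bin','bracket','can','holder','plate'):
        print(l,[(np.round(d['location'],1).tolist(),round(d['conf'],2)) for d in nets.tip_of(c,l)[:2]])
a=cv2.imread('pics/scene0.png');b=cv2.imread('pics/top0.png')
print(calibration('wrist'))
E
```

```text
pics
{'t': np.float64(0.0), 'joint_positions': array([-1.359,  0.435,  0.025,  1.574, -0.012,  1.134, -0.075]), 'qd': array([ 0.002, -0.   ,  0.   ,  0.001,  0.002, -0.   ,  0.   ]), 'effort': array([ 0.0000e+00, -6.7049e+01,  1.0250e+00, -3.1620e+01,  1.6000e-02,
        1.3000e-02,  0.0000e+00]), 'position': array([0.193, 0.594, 0.231]), 'tcp_rot': array([-4.930e-01, -3.103e+00,  2.000e-03]), 'contact_force': array([-0.359, -0.039,  0.278]), 'torque': array([0.031, 0.009, 0.053]), 'grasp_force': np.float64(0.0), 'width': np.float64(0.085)}
scene [[-0.855, 0.442, -0.27, 0.892], [0.518, 0.745, -0.421, 0.481], [0.015, -0.5, -0.866, 1.123], [0.0, 0.0, 0.0, 1.0]] 43.750338330500206
slot [([294.2, 273.2], 0.75)]
nose [([269.8, 242.9], 0.63)]
flange []
jig [([299.7, 170.0], 0.45)]
jig_seat [([282.2, 187.3], 0.88), ([206.6, 186.6], 0.27)]
jaw_knob [([300.1, 169.9], 0.8)]
bin [([316.2, 315.2], 0.91)]
bracket []
can [([386.5, 256.5], 0.75)]
holder [([268.9, 113.2], 0.8)]
plate [([206.2, 187.0], 0.72), ([275.1, 198.3], 0.22)]
top [[-0.007, -0.98, 0.198, 0.304], [-1.0, 0.009, 0.01, -0.051], [-
[... 166 characters left out ...]
5)]
jig_seat [([314.3, 215.8], 0.89)]
jaw_knob [([315.9, 241.2], 0.51)]
bin [([203.7, 190.0], 0.9)]
bracket [([213.8, 178.1], 0.59)]
can [([213.6, 272.1], 0.9), ([312.6, 239.3], 0.36)]
holder [([406.9, 262.8], 0.51)]
plate [([355.4, 170.5], 0.69), ([202.0, 190.0], 0.6)]
{'fovy': 65.70646984690485, 'cx': 278.4128264270179, 'cy': 209.71196984350246, 'mount': array([[ 9.11959593e-04, -9.49886680e-01, -3.12593129e-01,
         8.15877373e-02],
       [ 9.99999011e-01,  5.31435727e-04,  1.30250775e-03,
         1.87515002e-04],
       [-1.07111160e-03, -3.12594008e-01,  9.49886224e-01,
        -1.42556316e-01],
       [ 0.00000000e+00,  0.00000000e+00,  0.00000000e+00,
         1.00000000e+00]])}
```

View pics/scene0.png

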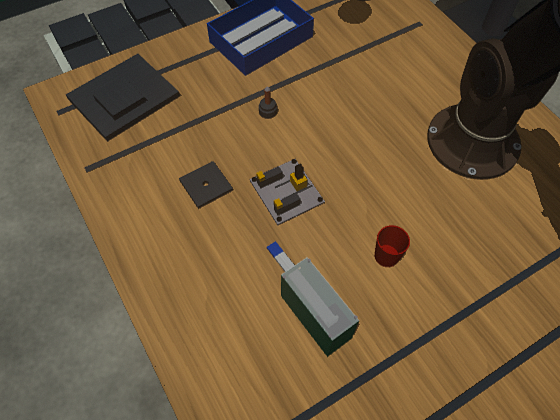

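View pics/top0.png

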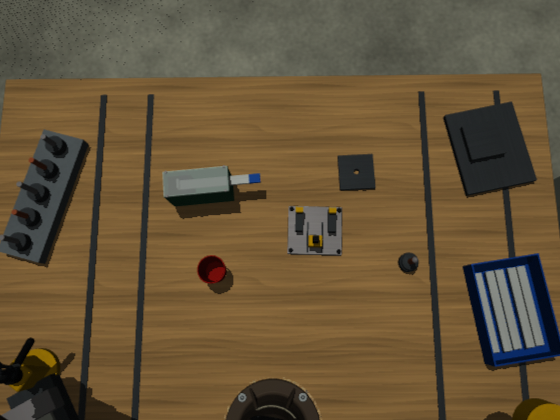

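Run:
```python
from h import *
print('slot',at_z('top',(232.9,181.9),.085),at_z('scene',(294.2,273.2),.085))
print('nose',at_z('top',(259.1,179),.089),at_z('scene',(269.8,242.9),.089))
print('seat',at_z('top',(314.3,215.8),.04),at_z('scene',(282.2,187.3),.04))
print('knob',at_z('top',(315.9,241.2),.074),at_z('scene',(300.1,169.9),.074))
print('bin',at_z('top',(203.7,190),.0),at_z('scene',(316.2,315.2),.0))
print('can',at_z('top',(213.6,272.1),.0),at_z('scene',(386.5,256.5),.0))
print('holder',at_z('top',(406.9,262.8),.0),at_z('scene',(268.9,113.2),.0))
print('plate',at_z('top',(355.4,170.5),.0),at_z('scene',(206.2,187),.0))
```

```text
slot [0.6364 0.1042 0.085 ] [0.6375 0.1144 0.085 ]
nose [0.6427 0.0337 0.089 ] [0.6469 0.0267 0.089 ]
seat [ 0.5504 -0.1143  0.04  ] [ 0.5326 -0.1108  0.04  ]
knob [ 0.4761 -0.1157  0.074 ] [ 0.4809 -0.1131  0.074 ]
bin [0.6352 0.1973 0.    ] [0.6274 0.1956 0.    ]
can [0.4025 0.1639 0.    ] [0.4066 0.16   0.    ]
holder [ 0.4239 -0.3686  0.    ] [ 0.4259 -0.361   0.    ]
plate [ 0.6884 -0.2361  0.    ] [ 0.6849 -0.2319  0.    ]
```

Scene view: bin at (318,305) with the blue nose poking out at (275,248), jig at (288,190), plate (206,185), holder (268,103), can (392,245). The top view matches: nose (255,179), jig (316,232), fence at its far side, so jig +x is about world +x. The two cameras' estimates agree to about 1 cm. I'll go above the nose and look from close by.

```bash
python3 -m handwheel '[[[3.0,-3.6,0],-4.8],[[3.0,-3.6,0],-4.8],[[3.0,-3.6,0],-4.8],[[3.0,-3.6,0],-4.8],[[3.0,-3.6,0],-4.8]]' && python3 -m handwheel '[[[3.0,-3.6,0],-4.8],[[3.0,-3.6,0],-4.8],[[3.0,-3.6,0],-4.8],[[3.0,-3.6,0],-4.8],[[3.0,-3.6,0],-4.8]]' && python3 -m handwheel '[[[3.0,-3.6,0],-4.8],[[3.0,-3.6,0],-4.8],[[3.0,-3.6,0],-4.8],[[3.0,-3.6,0],-4.8],[[3.0,-3.6,0],-4.8]]'
```

```text
t: 1.7
position: [0.3445, 0.4128, 0.2316]
tcp_rot: [1.132, 2.931, 0.001]
contact_force: [0.2, 0.8, 0.1]
width: 0.0856
grasp_force: 0.0
t: 2.2
position: [0.4946, 0.2328, 0.2317]
tcp_rot: [1.716, 2.631, 0.001]
contact_force: [0.4, 1.5, -0.7]
width: 0.0853
grasp_force: 0.0
t: 2.7
position: [0.6446, 0.0529, 0.2315]
tcp_rot: [2.225, 2.217, 0.001]
contact_force: [0.2, -0.4, 0.6]
width: 0.0852
grasp_force: 0.0
```

```bash
cat > look.py <<'E'
from h import *
import sys
def look(name,labels,cams=('wrist',)):
    s=monitor.sense()
    for c in cams:
        save(c,name+c+'.png')
        for l,z in labels:
            for d in nets.tip_of(c,l)[:1]:
                print(c,l,round(d['conf'],2),np.round(d['location'],1),at_z(c,d['location'],z,s))
    return s
E
python3 - <<'E'
from look import *
s=look('a',[('nose',.089),('slot',.085),('jig_seat',.04)])
for d in nets.silhouettes('wrist','bracket')[:1]:
    m=d['region'];print(d['conf'],m.sum())
    ys,xs=np.nonzero(m);P=np.array([at_z('wrist',(x,y),.093,s)[:2] for x,y in zip(xs[::3],ys[::3])])
    c=P.mean(0);u=np.linalg.svd(P-c,full_matrices=False)[2][0];print('axis deg',np.degrees(np.arctan2(u[1],u[0])),c,P.min(0),P.max(0))
E
```

```text
wrist nose 0.93 [284.6 221.1] [0.6493 0.029  0.089 ]
wrist jig_seat 0.55 [203.2 313.7] [ 0.5465 -0.1162  0.04  ]
0.96 2281
axis deg -84.1636560142786 [0.64326636 0.07101064] [0.6287 0.0306] [0.6588 0.1092]
```

View pics/awrist.png

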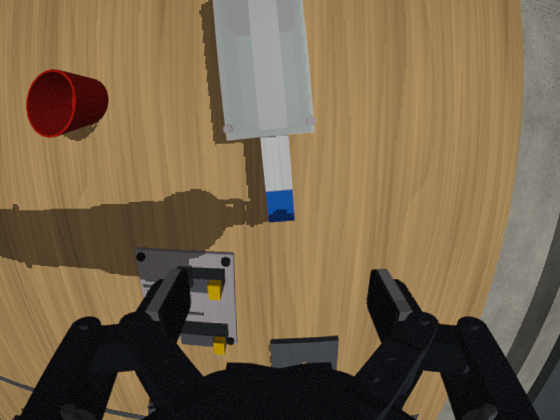

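The wrist view shows the blue nose end at (280,221), bar coming out of the bin cover's edge at (275,137); the axis is tilted about 6° from world y. Go down 15 mm in from the nose and grip.

```bash
python3 -m handwheel '[[[0.1,-0.4,-4],3],[[0.1,-0.3,-4],3],[[0,0,-4],0],[[0,0,-4],0],[[0,0,-0.2],0]]' && python3 -m handwheel '[[[0,0,0],0],[[0,0,0],0],[[0,0,0],0],[[0,0,0],0],[[0,0,0],0]]' 1.5 30 && python3 -m handwheel '[[[0,0,0],0],[[0,0,0],0]]'
python3 - <<'E'
from look import *
s=look('b',[('nose',.089),('slot',.085)],('wrist','scene','top'))
E
```

```text
t: 3.45
position: [0.6412, 0.0496, 0.0646]
tcp_rot: [-2.095, -2.332, 0.009]
contact_force: [-0.3, 0.1, 0.3]
width: 0.0854
grasp_force: 0.0
t: 3.95
position: [0.6464, 0.0475, 0.0706]
tcp_rot: [2.102, 2.333, 0.003]
contact_force: [0.5, 0.6, 2.3]
width: 0.0234
grasp_force: 32.4
t: 4.15
position: [0.6463, 0.0474, 0.07]
tcp_rot: [2.102, 2.333, 0.002]
contact_force: [1.6, 1.5, 4.3]
width: 0.0238
grasp_force: 32.6
wrist nose 0.69 [279.7 325.8] [0.6479 0.0298 0.089 ]
scene nose 0.5 [270.4 245.3] [0.6488 0.0325 0.089 ]
scene slot 0.64 [292.6 276.3] [0.6442 0.1188 0.085 ]
```

```bash
python3 - <<'E'
from h import *
s={'position':[0.6446,0.0529,0.2315],'tcp_rot':[2.225,2.217,0.001]}
a=at_z('wrist',(226,139.5),.124,s);b=at_z('wrist',(314,131.5),.124,s);print(a,b,np.linalg.norm(a-b),(a+b)/2, r.grasp_offset)
E
python3 -m handwheel '[[[0.2,-2.2,0.1],0],[[0.2,-2.2,0],0],[[0.2,-2.2,0],0],[[0.2,-2.2,0],0],[[0.2,-2.2,0],0]]' - 25
python3 - <<'E'
from look import *
s=look('c',[('nose',.089),('slot',.085),('flange',.111)],('wrist',))
im=cv2.imread('pics/cwrist.png')
E
```

```text
[0.6034 0.1091 0.124 ] [0.6712 0.1149 0.124 ] 0.06804763037755243 [0.6373 0.112  0.124 ] 0.0187
t: 5.1
position: [0.6539, -0.0631, 0.0692]
tcp_rot: [-2.1, -2.332, 0.003]
contact_force: [0.4, 0.3, -0.0]
width: 0.0231
grasp_force: 32.2
wrist nose 0.95 [279.3 325.3] [ 0.6554 -0.0797  0.089 ]
wrist slot 0.38 [280.5 325.1] [ 0.6563 -0.0827  0.085 ]
wrist flange 0.62 [ 21.6 308.7] [ 0.5247 -0.0817  0.111 ]
```

View pics/cwrist.png

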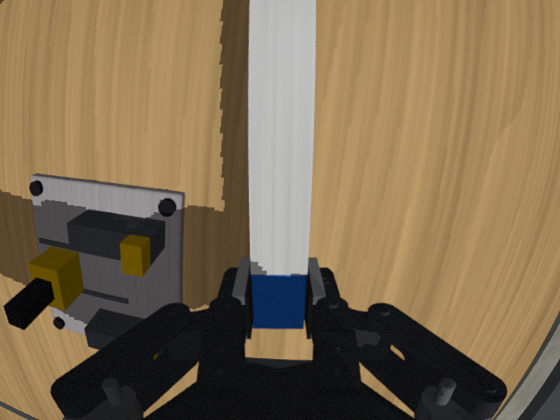

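Now the flange face should be about 17 mm inside the wall (wall outer face y≈0.112, its width measured 68.0 mm, as it must be). The picture shows the blue end held squarely between the pads at (280,300). Lift the nose about the slot with a soft grip.

```bash
python3 -m handwheel '[[[0,0,1.3],0],[[0,0.1,1.3],0],[[0,0.1,1.3],0],[[0,0.2,1.3],0]]' - 20 && python3 -m handwheel '[[[0,0.3,1.2],0],[[0,0.4,1.2],0],[[0,0.4,1.2],0],[[-0.1,0.4,1.2],0]]'
python3 - <<'E'
from look import *
s=look('d',[('nose',.19)],('scene',))
im=cv2.imread('pics/dscene.png');cv2.imwrite('pics/d1.png',cv2.resize(im[180:360,220:420],None,fx=3,fy=3))
E
```

```text
t: 5.7
position: [0.6557, -0.0581, 0.1239]
tcp_rot: [2.102, 2.334, 0.001]
contact_force: [0.4, 0.4, -3.3]
width: 0.0233
grasp_force: 32.0
t: 6.1
position: [0.6545, -0.043, 0.1713]
tcp_rot: [-2.103, -2.334, -0.0]
contact_force: [-1.2, -0.4, -2.5]
width: 0.0234
grasp_force: 33.0
scene nose 0.83 [245.3 188.1] [ 0.6504 -0.0668  0.19  ]
```

View pics/d1.png

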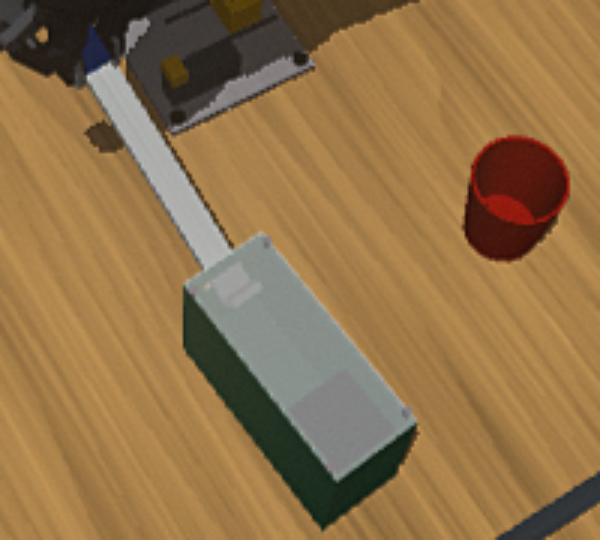

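The crop shows the bar tilted nose-up through the slot, the flange still inside just behind the wall at crop (240,290). Tilt on to about 45°, then out and down along the flange.

```bash
python3 -m handwheel '[[[0,0.6,1.0],0],[[-0.1,0.6,1.0],0],[[0,0.6,1.0],0],[[-0.1,0.7,0.9],0]]' && python3 -m handwheel '[[[0,-0.3,0.3],0],[[0,-0.3,0.3],0],[[0.1,-0.2,0.2],0]]' && python3 -m handwheel '[[[0,-0.5,-0.5],0],[[0.1,-0.5,-0.5],0],[[0,-0.5,-0.5],0],[[0.1,-0.5,-0.5],0]]'
python3 - <<'E'
from look import *
s=look('e',[('nose',.22),('flange',.1)],('scene','top'))
im=cv2.imread('pics/escene.png');b=cv2.imread('pics/etop.png')
cv2.imwrite('pics/e1.png',np.hstack([cv2.resize(im[180:360,220:420],None,fx=2,fy=2),cv2.resize(b[110:290,150:350],None,fx=2,fy=2)]))
E
```

```text
t: 6.6
position: [0.6525, -0.0182, 0.2102]
tcp_rot: [2.103, 2.334, -0.0]
contact_force: [-0.3, -0.2, -3.5]
width: 0.0232
grasp_force: 34.6
t: 6.9
position: [0.6535, -0.0276, 0.2177]
tcp_rot: [2.104, 2.333, 0.0]
contact_force: [1.0, 0.3, -1.3]
width: 0.0234
grasp_force: 34.8
t: 7.3
position: [0.6552, -0.0474, 0.1964]
tcp_rot: [-2.103, -2.333, 0.001]
contact_force: [0.8, -0.3, -1.7]
width: 0.0229
grasp_force: 34.8
scene nose 0.84 [241.1 179.7] [ 0.6557 -0.0716  0.22  ]
scene flange 0.74 [294.1 273. ] [0.6411 0.1192 0.1   ]
```

View pics/e1.png

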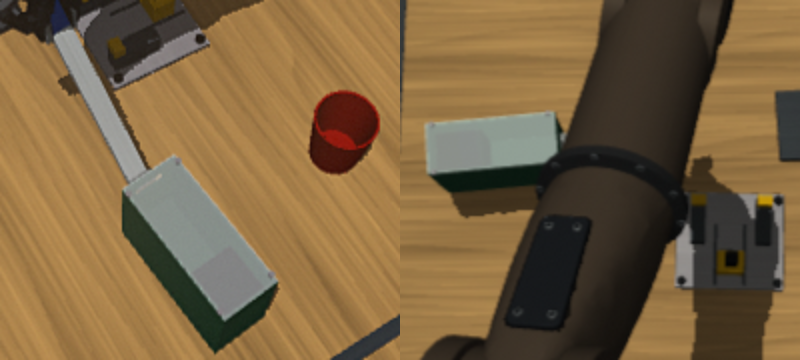

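The flange's top edge is now in the slot, at crop (150,182), with low force. Finish the way out.

```bash
python3 -m handwheel '[[[0,-0.5,-0.4],0],[[0.1,-0.5,-0.3],0],[[0,-0.6,-0.1],0],[[0.1,-0.8,0],0]]' && python3 -m handwheel '[[[0.1,-1,0],0],[[0.1,-1,0],0],[[0.1,-1,0],0],[[0,0,0],0]]'
python3 - <<'E'
from look import *
s=look('f',[('nose',.22),('flange',.1)],('scene','wrist'))
im=cv2.imread('pics/fscene.png');b=cv2.imread('pics/fwrist.png')
cv2.imwrite('pics/f1.png',np.hstack([cv2.resize(im[150:360,200:410],(400,400)),cv2.resize(b,(400,400))]))
E
```

```text
t: 8.0
position: [0.6574, -0.0712, 0.189]
tcp_rot: [-2.103, -2.334, 0.0]
contact_force: [0.5, 0.8, -2.7]
width: 0.0237
grasp_force: 34.8
t: 8.4
position: [0.6604, -0.1036, 0.1895]
tcp_rot: [2.106, 2.33, -0.001]
contact_force: [-0.3, 0.0, -1.9]
width: 0.0232
grasp_force: 34.8
scene nose 0.73 [228.1 164.4] [ 0.6607 -0.1192  0.22  ]
scene flange 0.56 [275.1 254.2] [0.6534 0.0609 0.1   ]
wrist nose 0.82 [280.5 337.4] [ 0.6621 -0.1187  0.22  ]
wrist flange 0.61 [277.3   8.3] [0.6432 0.0487 0.1   ]
```

View pics/f1.png

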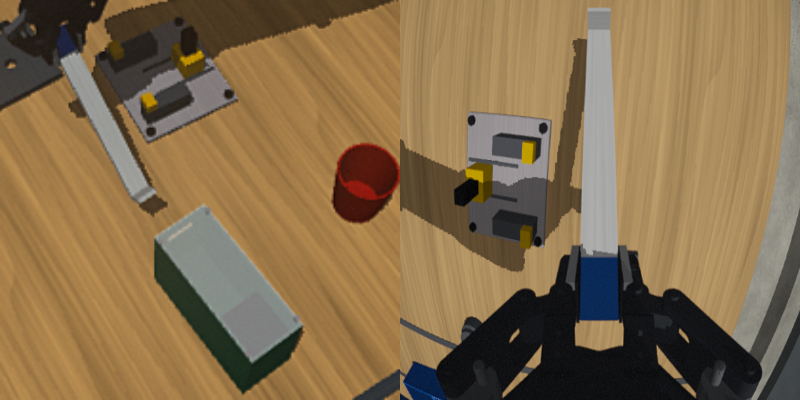

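The bracket is out and hangs nose-up from the pads, flange end at wrist-crop (600,18). Now measure the jig's pose and the tilt.

```bash
cat > jig.py <<'E'
from look import *
def jig(cam,s):
    for d in nets.silhouettes(cam,'jig')[:1]:
        m=d['region'].astype(np.uint8)
        cs,_=cv2.findContours(m,cv2.RETR_EXTERNAL,cv2.CHAIN_APPROX_NONE);c=max(cs,key=len)[:,0]
        P=np.array([at_z(cam,p,.01,s)[:2] for p in c]);rc=cv2.minAreaRect((P*1000).astype(np.float32))
        print(cam,'jig rect',d['conf'],np.round(rc[0],1),np.round(rc[1],1),round(rc[2],1))
E
python3 - <<'E'
from jig import *
print('flange',tri(('scene',(275.1,254.2)),('wrist',(277.3,8.3))),'nose',tri(('scene',(228.1,164.4)),('wrist',(280.5,337.4))))
s=look('g',[('jig_seat',.04),('jaw_knob',.074),('jig',0)],('scene','wrist'))
for c in('scene','wrist'): jig(c,s)
for l in('jig_seat','jaw_knob'):
    a=nets.tip_of('scene',l);b=nets.tip_of('wrist',l)
    if a and b: print(l,tri(('scene',a[0]['location']),('wrist',b[0]['location'])))
# line fit of plate edges in the wrist picture from the bolts: dark bolts at corners
E
```

```text
flange [0.646  0.0558 0.0855] nose [ 0.6617 -0.1172  0.2199]
scene jig_seat 0.77 [282.2 190. ] [ 0.5366 -0.1041  0.04  ]
scene jaw_knob 0.51 [299.7 171.8] [ 0.4846 -0.1088  0.074 ]
scene jig 0.3 [281.5 185.6] [ 0.5182 -0.138   0.    ]
wrist jig_seat 0.77 [161.3 201.5] [ 0.5462 -0.1184  0.04  ]
wrist jaw_knob 0.89 [ 86.8 207.1] [ 0.4798 -0.1201  0.074 ]
wrist jig 0.57 [176.3 190.9] [ 0.5495 -0.118   0.    ]
scene jig rect 0.59 [ 517.8 -116.2] [162.6 140.7] 87.9
wrist jig rect 0.74 [ 503.3 -118.3] [156.9 165. ] 87.6
jig_seat [ 0.512  -0.149  -0.0451]
jaw_knob [ 0.4773 -0.1199  0.064 ]
```

```bash
python3 -m handwheel '[[[-2.4,-2.1,1],-1.4],[[-2.4,-2.1,1],-1.4],[[-2.4,-2.1,0.5],-1.4],[[-2.4,-2.1,0],-1.4],[[-2.5,-2.1,0],-1.4]]' && python3 -m handwheel '[[[0,0,0],0],[[0,0,0],0]]'
python3 - <<'E'
from jig import *
s=look('h',[('jig_seat',.04),('jaw_knob',.074),('nose',.24),('flange',.1)],('scene','wrist'))
jig('wrist',s)
print('toolx ang',np.degrees(np.arctan2(*R.from_rotvec(s['tcp_rot']).as_matrix()[[1,0],0])), s['position'])
a=nets.tip_of('scene','flange');b=nets.tip_of('wrist','flange')
if a and b: print('flange',tri(('scene',a[0]['location']),('wrist',b[0]['location'])))
for c in('scene','wrist'):
    im=cv2.imread('pics/h'+c+'.png');h=cv2.cvtColor(im,cv2.COLOR_BGR2HSV)
    m=cv2.inRange(h,(18,150,90),(35,255,255))
    n,l,st,ce=cv2.connectedComponentsWithStats(m)
    for i in range(1,n):
        if st[i,4]>25: print(c,st[i],ce[i].round(1),at_z(c,ce[i],.05,s))
b=cv2.imread('pics/hwrist.png');im=cv2.imread('pics/hscene.png')
cv2.imwrite('pics/h1.png',np.hstack([cv2.resize(im[130:280,180:330],(380,380)),cv2.resize(b[80:420,80:420],(380,380))]))
E
```

```text
t: 9.9
position: [0.5387, -0.2065, 0.2147]
tcp_rot: [2.242, 2.2, 0.001]
contact_force: [0.9, -0.3, -1.1]
width: 0.0232
grasp_force: 34.8
t: 10.1
position: [0.5392, -0.2063, 0.2147]
tcp_rot: [2.243, 2.199, 0.001]
contact_force: [1.0, -0.0, -1.7]
width: 0.0233
grasp_force: 34.8
scene jig_seat 0.65 [281.3 187. ] [ 0.5341 -0.1127  0.04  ]
scene jaw_knob 0.5 [301.7 168.7] [ 0.4756 -0.1141  0.074 ]
scene nose 0.74 [254.9 101.4] [ 0.5353 -0.226   0.24  ]
scene flange 0.78 [293.1 196.4] [ 0.5437 -0.044   0.1   ]
wrist jig_seat 0.75 [284.9 101. ] [ 0.5461 -0.1201  0.04  ]
wrist jaw_knob 0.92 [213.4  99.2] [ 0.4836 -0.1166  0.074 ]
wrist nose 0.83 [279.5 335.2] [ 0.5385 -0.2247  0.24  ]
wrist flange 0.64 [277.4  11. ] [ 0.5405 -0.0475  0.1   ]
wrist jig rect 0.78 [ 484.1 -117.8] [151.8  73.9] 87.3
toolx ang 88.86694641064685 [ 0.53920502 -0.20630438  0.21471527]
flange [ 0.5413 -0.0461  0.0955]
scene [256 171   9   8  49] [259.9 174.4] [ 0.564  -0.1657  0.05  ]
scene [290 173  17  12  89] [297.9 178.7] [ 0.4899 -0.1071  0.05  ]
scene [274 198   9   9  49] [277.8 202.1] [ 0.5665 -0.0747  0.05  ]
wrist [298  43  17  23 347] [305.8  53.7] [ 0.566  -0.0751  0.05  ]
wrist [203  82  35  39 844] [221.9 100.9] [ 0.4869 -0.118   0.05  ]
wrist [301 138  11  23 237] [305.9 148.6] [ 0.5651 -0.1656  0.05  ]
```

View pics/h1.png

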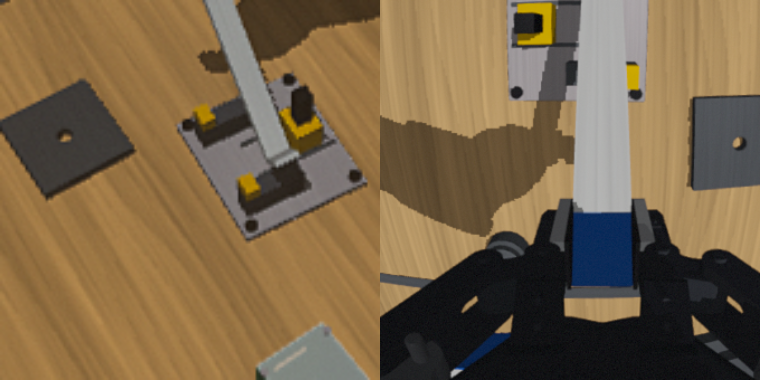

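Crop: bracket hangs over the jig between jaw and fence (flange end at left crop (285,158)), posts triangulate 90.5 mm apart, so jig y is about 89° and jig centre about (0.549,-0.120). The tilt is ~46°. Shift a little so the underside meets the far rest's outer edge, then lower and let it pivot flat.

```bash
python3 -m handwheel '[[[-0.1,0.8,0],0],[[-0.1,0.8,0],0],[[0,0,-1.7],0],[[0,0,-1.7],0],[[0,0,-1.7],0]]' && python3 -m handwheel '[[[0,-0.2,-1.2],0],[[0,-0.2,-1.2],0],[[0,-0.2,-1.2],0],[[0,-0.2,-1.2],0]]' && python3 -m handwheel '[[[0,-0.2,-1.2],0],[[0,-0.2,-1.2],0],[[0,-0.3,-1.2],0],[[0,-0.3,-1.2],0]]'
python3 - <<'E'
from look import *
s=look('i',[('nose',.065),('flange',.06)],('scene','wrist'))
a=nets.tip_of('scene','flange');b=nets.tip_of('wrist','flange')
if a and b: print('flange',tri(('scene',a[0]['location']),('wrist',b[0]['location'])))
b=cv2.imread('pics/iwrist.png');im=cv2.imread('pics/iscene.png')
cv2.imwrite('pics/i1.png',np.hstack([cv2.resize(im[130:280,180:330],(380,380)),cv2.resize(b[0:420,70:490],(380,380))]))
E
```

```text
t: 11.25
position: [0.5377, -0.1885, 0.1629]
tcp_rot: [2.24, 2.202, 0.001]
contact_force: [0.1, 0.1, -2.3]
width: 0.023
grasp_force: 34.8
t: 11.65
position: [0.538, -0.198, 0.115]
tcp_rot: [2.241, 2.2, 0.001]
contact_force: [0.2, 0.2, 2.3]
width: 0.0231
grasp_force: 33.7
t: 12.05
position: [0.5375, -0.2083, 0.0664]
tcp_rot: [2.242, 2.201, -0.0]
contact_force: [-0.5, -1.6, 1.8]
width: 0.023
grasp_force: 32.3
scene nose 0.82 [258.2 141.1] [ 0.5221 -0.247   0.065 ]
wrist nose 0.61 [281.2 330.6] [ 0.5376 -0.2459  0.065 ]
```

View pics/i1.png

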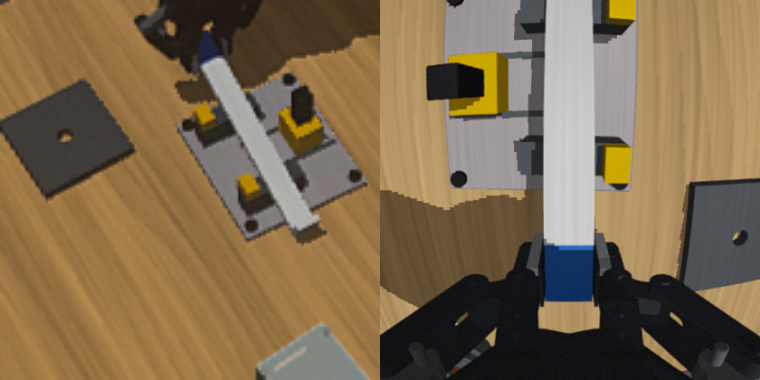

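It has pivoted as wanted: the bar lies over the far rest, lowish tilt left, edges clear of the yellow posts. Lower the rest of the way.

```bash
python3 -m handwheel '[[[0,-0.1,-1.2],0],[[0,-0.1,-1.2],0],[[0,-0.1,-0.9],0],[[0,-0.1,-0.5],0],[[0,0,0],0]]'
python3 -m handwheel '[[[0,0,-0.2],0],[[0,0,-0.2],0],[[0,0,0],0]]'
python3 - <<'E'
from look import *
s=look('j',[('nose',.044),('jig_seat',.04),('flange',.066)],('scene','wrist'))
a=nets.tip_of('scene','flange');b=nets.tip_of('wrist','flange')
if a and b: print('flange',tri(('scene',a[0]['location']),('wrist',b[0]['location'])))
E
```

```text
t: 12.95
position: [0.5371, -0.2113, 0.0282]
tcp_rot: [-2.241, -2.2, 0.001]
contact_force: [1.0, 1.1, 1.9]
width: 0.0232
grasp_force: 31.8
t: 13.25
position: [0.5378, -0.2115, 0.0258]
tcp_rot: [2.241, 2.201, 0.001]
contact_force: [-0.4, 1.4, 7.7]
width: 0.0233
grasp_force: 32.6
scene nose 0.78 [256.7 153.7] [ 0.5377 -0.2286  0.044 ]
scene jig_seat 0.73 [280.2 189.2] [ 0.5397 -0.1086  0.04  ]
scene flange 0.78 [300.2 214.5] [ 0.5437 -0.0109  0.066 ]
wrist nose 0.89 [279.  324.8] [ 0.5369 -0.2293  0.044 ]
wrist jig_seat 0.81 [295.9  76.9] [ 0.5452 -0.1188  0.04  ]
```

Contact force 7.7 N upward, nose at y≈-0.229: it sits on both rests and is centred. Release and rise.

```bash
python3 -m handwheel '[[[0,0,0],0],[[0,0,0],0],[[0,0,0],0],[[0,0,0],0]]' 6 && python3 -m handwheel '[[[0,0,3],0],[[0,0,4],0],[[0,0,4],0],[[0,0,2],0],[[0,0,0],0]]'
python3 - <<'E'
from jig import *
s=look('k',[('nose',.044),('jig_seat',.04),('flange',.066),('jaw_knob',.074),('bracket',.04)],('scene','wrist'))
for l in('flange','jaw_knob'):
    a=nets.tip_of('scene',l);b=nets.tip_of('wrist',l)
    if a and b: print(l,tri(('scene',a[0]['location']),('wrist',b[0]['location'])))
b=cv2.imread('pics/kwrist.png');im=cv2.imread('pics/kscene.png')
cv2.imwrite('pics/k1.png',np.hstack([cv2.resize(im[130:280,180:330],(380,380)),cv2.resize(b[0:420,70:490],(380,380))]))
E
```

```text
t: 14.15
position: [0.5375, -0.2117, 0.0252]
tcp_rot: [-2.242, -2.201, 0.0]
contact_force: [0.7, -0.6, -0.2]
width: 0.0598
grasp_force: 0.0
t: 14.65
position: [0.5393, -0.2126, 0.1585]
tcp_rot: [2.238, 2.198, 0.005]
contact_force: [-1.1, -0.3, -0.4]
width: 0.0601
grasp_force: 0.0
scene nose 0.6 [255.9 151. ] [ 0.5353 -0.237   0.044 ]
scene jig_seat 0.59 [279.7 189.4] [ 0.541  -0.1087  0.04  ]
scene flange 0.88 [299.9 215.3] [ 0.5455 -0.0094  0.066 ]
scene jaw_knob 0.57 [298.  167.6] [ 0.4817 -0.1214  0.074 ]
scene bracket 0.85 [278.6 185.9] [ 0.5381 -0.1189  0.04  ]
wrist nose 0.88 [281.3 229.6] [ 0.541 -0.234  0.044]
wrist jig_seat 0.85 [291.3  89. ] [ 0.5507 -0.1178  0.04  ]
wrist jaw_knob 0.68 [199.7  90.9] [ 0.4856 -0.1182  0.074 ]
wrist bracket 0.76 [282.8  92.3] [ 0.5439 -0.1204  0.04  ]
jaw_knob [ 0.485  -0.1177  0.0807]
```

View pics/k1.png

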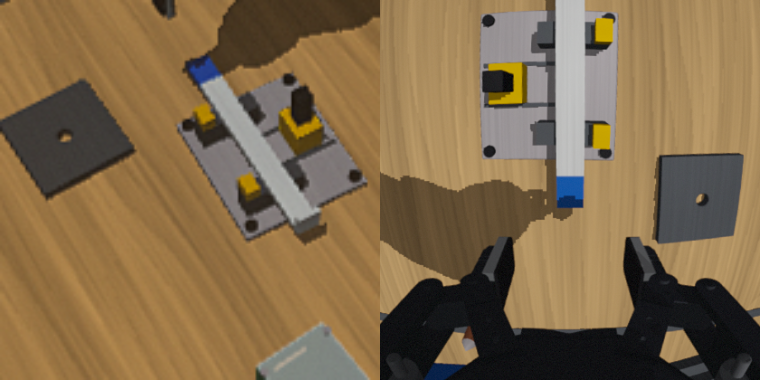

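The bracket lies flat across both rests with flange up (left crop (310,220)), just in front of the posts; the knob is at wrist crop (498,82). Go over the knob with the fingers turned to close along y.

```bash
python3 -m handwheel '[[[-0.6,1,0],8.2],[[-0.6,1,0],8.2],[[-0.6,1,0],8.2],[[-0.6,1,0],8.2],[[-0.6,1,0],8.2]]' && python3 -m handwheel '[[[-0.5,0.9,0],8.2],[[-0.5,0.9,0],8.2],[[-0.5,0.9,0],8.2],[[-0.5,0.9,0],8.2],[[-0.5,0.9,0],8.2]]' 4.2 && python3 -m handwheel '[[[0,0,0],8],[[0,0,0],0]]'
python3 - <<'E'
from look import *
s=look('l',[('jaw_knob',.074),('jig_seat',.04),('bracket',.04)],('wrist','scene'))
print('tooly',np.degrees(np.arctan2(*R.from_rotvec(s['tcp_rot']).as_matrix()[[1,0],1])))
b=cv2.imread('pics/lwrist.png')
a=nets.tip_of('wrist','jaw_knob');c=nets.silhouettes('wrist','jaw_knob')
for d in c[:1]:
    ys,xs=np.nonzero(d['region']);print('sil',xs.min(),xs.max(),ys.min(),ys.max())
print('knob top proj',proj('wrist',[.483,-.118,.087],s))
E
```

```text
t: 15.95
position: [0.5073, -0.1614, 0.1554]
tcp_rot: [1.32, 2.85, 0.0]
contact_force: [-0.3, -0.2, 0.1]
width: 0.0599
grasp_force: 0.0
t: 16.45
position: [0.4824, -0.1164, 0.1554]
tcp_rot: [0.239, 3.132, -0.0]
contact_force: [0.4, -0.4, -0.3]
width: 0.042
grasp_force: 0.0
t: 16.65
position: [0.4825, -0.1166, 0.1555]
tcp_rot: [0.025, 3.141, 0.0]
contact_force: [0.3, -0.2, -0.8]
width: 0.0417
grasp_force: 0.0
wrist jaw_knob 0.68 [276.3 219.8] [ 0.4827 -0.1173  0.074 ]
wrist jig_seat 0.88 [276.3 275.4] [ 0.5489 -0.1186  0.04  ]
wrist bracket 0.97 [278.4 264.5] [ 0.5377 -0.1165  0.04  ]
scene jaw_knob 0.78 [299.  167.7] [ 0.4797 -0.1199  0.074 ]
scene jig_seat 0.96 [281.1 187.2] [ 0.5348 -0.1125  0.04  ]
scene bracket 0.68 [278.5 187.1] [ 0.5401 -0.116   0.04  ]
tooly 89.10035979116036
sil 255 300 181 236
knob top proj [275.3 226.6]
```

View pics/lwrist.png

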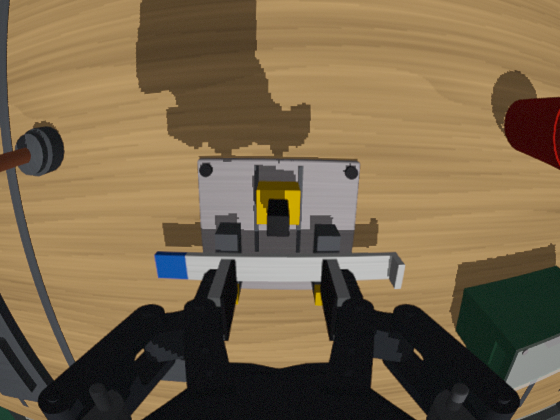

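The wrist view shows the knob at (277,217), within 1 mm of the TCP in x and y. Descend, pinch, and slide the jaw.

```bash
python3 -m handwheel '[[[0,-0.1,-3.5],0],[[0,0,-3.5],0],[[0,0,-2.5],0],[[0,0,-0.3],0],[[0,0,0],0]]' && python3 -m handwheel '[[[0,0,0],0],[[0,0,0],0],[[0,0,0],0],[[0,0,0],0]]' 1 30 && python3 -m handwheel '[[[0.7,0,0],0],[[0.7,0,0],0],[[0.7,0,0],0],[[0.7,0,0],0]]' && python3 -m handwheel '[[[0.4,0,0],0],[[0.4,0,0],0],[[0.4,0,0],0],[[0.3,0,0],0],[[0,0,0],0]]'
```

```text
t: 17.65
position: [0.4823, -0.1177, 0.0572]
tcp_rot: [-0.029, -3.14, -0.0]
contact_force: [-0.6, -0.1, 0.0]
width: 0.042
grasp_force: 0.0
t: 18.05
position: [0.4837, -0.1173, 0.0588]
tcp_rot: [0.028, 3.139, 0.001]
contact_force: [-0.2, 2.8, 6.2]
width: 0.0157
grasp_force: 31.1
t: 18.45
position: [0.5112, -0.1181, 0.0588]
tcp_rot: [0.03, 3.14, -0.001]
contact_force: [-2.8, -0.9, 8.1]
width: 0.0152
grasp_force: 31.3
t: 18.95
position: [0.5205, -0.1184, 0.0587]
tcp_rot: [-0.032, -3.133, -0.001]
contact_force: [-21.9, 0.1, 29.7]
width: 0.0154
grasp_force: 34.1
```

I've used up my picture viewings (in fact one over the ten), so from here on I measure with numbers only. Force rose early, at about 38 mm of travel; I'll check where the bracket, jaw and posts are.

```bash
cat > meas.py <<'E'
from look import *
def meas(tag):
    s=look(tag,[('jaw_knob',.074),('nose',.044),('flange',.066),('bracket',.04)],('wrist','scene'))
    print(s['position'].round(4) if hasattr(s['position'],'round') else s['position'])
    for c in('wrist','scene'):
        for d in nets.silhouettes(c,'bracket')[:1]:
            ys,xs=np.nonzero(d['region']);P=np.array([at_z(c,(x,y),.048,s)[:2] for x,y in zip(xs[::5],ys[::5])])
            u=np.linalg.svd(P-P.mean(0),full_matrices=False)[2][0];u*=np.sign(u[1]);n=np.array([u[1],-u[0]]);q=(P-P.mean(0))@n;t=(P-P.mean(0))@u
            print(c,'bracket',P.mean(0).round(4),'axis',np.degrees(np.arctan2(u[1],u[0])).round(2),'width',np.ptp(q).round(4),'len',np.ptp(t).round(4))
        h=cv2.cvtColor(cv2.imread('pics/'+tag+c+'.png'),cv2.COLOR_BGR2HSV);m=cv2.inRange(h,(18,150,60),(35,255,255))
        n,l,st,ce=cv2.connectedComponentsWithStats(m)
        for i in range(1,n):
            if st[i,4]>15:print(c,'yellow',st[i],at_z(c,ce[i],.05,s))
    return s
E
python3 -c "from meas import *; meas('m')"
```

```text
wrist jaw_knob 0.58 [278.5 290.6] [ 0.5201 -0.1177  0.074 ]
wrist nose 0.85 [104.9 291. ] [ 0.5428 -0.2284  0.044 ]
wrist flange 0.83 [457.5 313.7] [ 0.549  -0.0145  0.066 ]
scene jaw_knob 0.45 [284.3 176.6] [ 0.5239 -0.1159  0.074 ]
scene nose 0.65 [254.4 154.7] [ 0.5443 -0.2288  0.044 ]
scene flange 0.56 [296.8 219.3] [ 0.5572 -0.0041  0.066 ]
scene bracket 0.76 [277.4 185.9] [ 0.5407 -0.1204  0.04  ]
[ 0.5205 -0.1184  0.0587]
wrist bracket [ 0.5427 -0.1117] axis 87.08 width 0.0436 len 0.2348
wrist yellow [ 245  216   68   51 2444] [ 0.5025 -0.1174  0.05  ]
scene bracket [ 0.5475 -0.1114] axis 87.73 width 0.0285 len 0.2221
scene yellow [256 171   9  11  64] [ 0.5655 -0.1627  0.05  ]
scene yellow [278 178  17  17 116] [ 0.5251 -0.0996  0.05  ]
scene yellow [274 198   9  11  64] [ 0.5682 -0.0721  0.05  ]
```

Knob now at x≈0.5205, 28 mm short of the seat (0.548), where a closed jaw should leave it (27 mm). The 22 N hard stop also fits the bracket being against the fence, provided the jaw started a few mm forward. Release, rise and verify.

```bash
python3 -m handwheel '[[[0,0,0],0],[[0,0,0],0],[[0,0,0],0]]' 4.2 && python3 -m handwheel '[[[0,0,2],0],[[0,0,3],0],[[0,0,3],0],[[-2,0,2],0],[[-2,0,0],0]]' && python3 -m handwheel '[[[-2,0,1],0],[[0,0,0],0]]'; python3 -c "from meas import *; meas('n')"
python3 - <<'E'
from h import *
# gap test: edges across the bracket in scene picture along jig x at jig y=+-45,0
im=cv2.imread('pics/nwrist.png');
for y in(-.1655,-.075,-.13):
    print(y,[(round(x,4),im[int(round(v)),int(round(u))].tolist()) for x in np.arange(.525,.572,.003) for u,v in [proj('wrist',[x,y,.05])]])
E
```

```text
t: 19.85
position: [0.5263, -0.1177, 0.0578]
tcp_rot: [0.028, 3.14, -0.0]
contact_force: [-0.5, -0.4, -0.6]
width: 0.042
grasp_force: 0.0
t: 20.35
position: [0.4875, -0.1179, 0.1601]
tcp_rot: [0.028, 3.136, -0.001]
contact_force: [-0.6, -0.8, 0.3]
width: 0.0422
grasp_force: 0.0
t: 20.55
position: [0.464, -0.118, 0.1683]
tcp_rot: [0.03, 3.141, -0.0]
contact_force: [1.4, 0.3, -0.2]
width: 0.0422
grasp_force: 0.0
wrist jaw_knob 0.72 [277.5 277.1] [ 0.52   -0.1189  0.074 ]
wrist nose 0.62 [171.  285.4] [ 0.5478 -0.2254  0.044 ]
wrist flange 0.61 [392.7 292.9] [ 0.5468 -0.0121  0.066 ]
wrist bracket 0.77 [279.2 281.5] [ 0.5447 -0.1178  0.04  ]
scene jaw_knob 0.66 [288.1 173.5] [ 0.5114 -0.1189  0.074 ]
scene nose 0.82 [252.4 155.2] [ 0.5494 -0.23    0.044 ]
scene flange 0.89 [296.5 215.9] [ 0.5531 -0.0121  0.066 ]
scene bracket 0.62 [281. 189.] [ 0.5377 -0.1081  0.04  ]
[ 0.464  -0.118   0.1683]
wrist bracket [ 0.5445 -0.1145] axis 87.53 width 0.0403 len 0.2278
wrist yellow [ 260  233   40   42 1264] [ 0.5068 -0.1172  0.05  ]
wrist yellow [234 298  10  15 125] [ 0.5653 -0.1574  0.05  ]
wr
[... 1327 characters left out ...]
loat64(0.564), [10, 10, 11]), (np.float64(0.567), [3, 16, 23]), (np.float64(0.57), [12, 50, 64])]
-0.13 [(np.float64(0.525), [0, 160, 195]), (np.float64(0.528), [0, 160, 195]), (np.float64(0.531), [55, 119, 146]), (np.float64(0.534), [180, 181, 181]), (np.float64(0.537), [182, 184, 184]), (np.float64(0.54), [184, 185, 184]), (np.float64(0.543), [182, 184, 182]), (np.float64(0.546), [182, 185, 183]), (np.float64(0.549), [182, 185, 184]), (np.float64(0.552), [184, 185, 184]), (np.float64(0.555), [182, 183, 182]), (np.float64(0.558), [99, 139, 168]), (np.float64(0.561), [88, 134, 164]), (np.float64(0.564), [88, 132, 162]), (np.float64(0.567), [87, 129, 159]), (np.float64(0.57), [92, 139, 171])]
```

Run:
```python
from h import *
im=cv2.imread('pics/nwrist.png')
for u in(240,317):
    print(u,[(v,at_z('wrist',(u,v),.05)[0],im[v,u].tolist()) for v in range(264,318,2)])
s=cv2.imread('pics/nscene.png')
for y in(-.1645,-.0735):
    print(y,[(round(float(x),4),s[int(round(v)),int(round(u))].tolist()) for x in np.arange(.528,.58,.003) for u,v in [proj('scene',[x,y,.05])]])
```

```text
240 [(264, np.float64(0.5207), [80, 75, 74]), (266, np.float64(0.5227), [80, 76, 75]), (268, np.float64(0.5248), [85, 79, 77]), (270, np.float64(0.5269), [56, 52, 50]), (272, np.float64(0.529), [73, 74, 74]), (274, np.float64(0.5311), [73, 72, 71]), (276, np.float64(0.5332), [185, 187, 186]), (278, np.float64(0.5354), [182, 183, 183]), (280, np.float64(0.5375), [182, 184, 183]), (282, np.float64(0.5397), [185, 185, 185]), (284, np.float64(0.5419), [182, 183, 182]), (286, np.float64(0.5441), [186, 187, 186]), (288, np.float64(0.5463), [181, 183, 182]), (290, np.float64(0.5486), [181, 181, 182]), (292, np.float64(0.5508), [182, 183, 182]), (294, np.float64(0.5531), [180, 181, 181]), (296, np.float64(0.5554), [100, 103, 103]), (298, np.float64(0.5577), [0, 59, 79]), (300, np.float64(0.56), [0, 120, 152]), (302, np.float64(0.5624), [0, 158, 193]), (304, np.float64(0.5648), [0, 158, 194]), (306, np.float64(0.5672), [0, 157, 193]), (308, np.float64(0.5696), [0, 157, 192]), (310, np.float64(0.572), [0, 156, 192]), (312, np.float64(0.5745), [63, 146, 178]), (314, np.float64(0.5769), [87, 129
[... 1400 characters left out ...]
 162, 162]), (0.552, [175, 169, 164]), (0.555, [170, 159, 155]), (0.558, [0, 125, 170]), (0.561, [0, 133, 176]), (0.564, [0, 131, 176]), (0.567, [0, 138, 181]), (0.57, [13, 98, 133]), (0.573, [15, 60, 81]), (0.576, [98, 92, 97]), (0.579, [47, 48, 51])]
-0.0735 [(0.528, [59, 59, 61]), (0.531, [58, 58, 63]), (0.534, [54, 53, 57]), (0.537, [55, 55, 58]), (0.54, [170, 172, 171]), (0.543, [161, 166, 164]), (0.546, [163, 166, 165]), (0.549, [164, 167, 165]), (0.552, [162, 166, 164]), (0.555, [167, 168, 166]), (0.558, [177, 170, 166]), (0.561, [14, 134, 180]), (0.564, [0, 131, 175]), (0.567, [0, 133, 178]), (0.57, [0, 136, 180]), (0.573, [11, 98, 131]), (0.576, [20, 66, 89]), (0.579, [20, 26, 35])]
```

Both views show the bracket's edge meeting both yellow posts with no gap, and the jaw meeting its other edge. The bracket is square, centred at y≈-0.119, and the gripper is clear. Handing in.

```bash
python3 -c "
from bench import close_job
print(close_job())"
```

```text
the job is handed in; nothing more can be done
None
```

The job is handed in, but no verdict came back: by my measurements the bracket lies flat and centred across both rests, flange up, held against both fence posts by the jaw, with the gripper clear; I viewed 11 pictures, one over the limit of 10.

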